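Full box onto the bench scale

ROBOT

A 7-joint arm with a two-finger parallel gripper is mounted at the origin on the work surface. World frame = base frame: x ahead of the robot, y to its left, z up, the work surface at z = 0. Lengths are in mm, angles in rad, forces in N, time in s.
With the tool pointing down it reaches from about 425 to 1025 mm from the base axis. Payload 9.4 kg.
Tool frame: the origin (TCP) lies midway between the tips of the shut fingers; the grasp point (between the pads) lies 19 mm behind it (arm.grip_depth is the distance from the TCP to the grasp point, in mm); z points along the fingers, x is the direction in which the jaws open and shut, and the axes are right-handed (so a half turn about z gives the same grasp; the last joint's range is limited). The gripper opens to 85 mm and grips with 20 to 120 N. Pads are 22 mm wide; open, the fingers measure 114 mm over their backs; the gripper's body (76 mm by 85 mm) begins 54 mm behind the grasp point. The pads swing forward as they close: fully open they stand 13 mm farther back than shut.
Start: joints at [1.117, 0.599, -0.003, 1.599, 0.002, 0.943, -0.08], TCP at [266.751, -674.143, 194.775] pointing down, gripper open.
Joint ranges: [-2.57, 2.57], [-0.35, 1.97], [-1.29, 1.29], [0.11, 2.56], [-1.05, 4.19], [0.11, 1.86], [-2.63, 2.63]. Speed limits (rad/s): [2.22, 2.22, 3.01, 3.01, 3.14, 3.14, 3.14].

INTERFACE

Orientations are given as a rotation vector (axis times angle).
In Python, from workcell import arm, imaging gives the robot as it stands.
- The arm moves only by the tool servo_tool, never from a script. Its arguments are lists of equal length, an entry for each row: "dp": the shift along the tool's x, y, z in cm, a list of three; "delta_rot": the turn, a rotation vector about the tool's x, y, z in degrees, a list of three; "gripper": the opening, from -1 (shut) to 1 (fully open). A call has 1 to 8 rows; each row shifts and turns the commanded pose from where the row before left it, along the tool's axes as they then stand; what a row does not reach is not made up. A row lasts 1/10 s, in which the tool goes at most 50 mm and 8.59 degrees, less where a joint would pass 70% of its speed; a pose out of reach is approached as far as the arm can. A call is refused whole if a number of a shift passes 5 or a number of a turn 8.59, either way. A call with a gripper value outside its range is refused whole. The fingers move at their own pace and stop on an object; the grip force is fixed at half the most. Time passes only in rows, so rows that do not move let the fingers close. It gives the time, the measured TCP pose, the force and the opening at its end, in the units of the state.
- arm.get_obs(): the state, without advancing time (a new reading comes with each control period).
- imaging.capture(name): name is "scene" or "side" or "wrist"; returns (picture, depth): 420x560x3 uint8, blue, green, red; 420x560 float32, mm along the optical axis (not along the pixel's ray), 0 where there is no reading.
- imaging.calibration(name): a dict with "fx", "fy", "cx", "cy" (pixels), "dist" ([k1, k2, p1, p2, k3] as OpenCV has them; the pictures are not rectified), "R" (3x3) and "t" (3): a world point X has camera coordinates R X + t. Camera axes: x right, y down, z forward; pixel columns grow to the right and rows downward; lengths in mm; the calibration is good to about 2 mm. A picture is of the moment at which its call begins: read the wrist's pose just before it. calibration takes no time and is no camera call; for the wrist camera it gives the pose at the moment of the call.
- arm.finish_job(): hands the job in, once; it reports no verdict.
The state is a dict: "time_s": time; "qpos": joint angles; "joint_vel": joint speeds; "effort": joint torques, N m; "tcp_pos": TCP position; "tcp_rot": TCP orientation; "contact_force": force on the tool from outside, world axes, zero at the start; "wrist_torque": the same for the moment, N m; "grip_width": finger opening in mm.
Only numpy, scipy, OpenCV 4.12 (cv2) and the standard library are available. Lean on these libraries where they do the work, as an engineer would, in place of code of your own. Each camera call takes 0.05 s, during which the arm holds its last target.

TASK

Two identical closed boxes stand on the table and only one of them is full. Lift the one on the robot's left clear of the table, set it back down, then lift the one on the right, to feel which is the heavier; finally set the heavier box upright in the middle of the scale's pan without dropping it, and leave the lighter one standing upright on the table.

Things in the scene. Friction and masses are not known exactly. Their poses are not given: they have to be found in the camera images.
- box_left_center (a point): closed white plastic box, flat lid with a grey panel on top, a steel latch clip on each short end: 84 long (its x axis) x 60 wide (y axis) x 56 mm high, upright. This point is its centre, 28 mm above its underside; z up. It starts on the robot's left (larger y). The two boxes look alike: one is empty (0.12 to 0.15 kg in all), the other full (0.6 to 0.85 kg); which one varies
- box_right_center (a point): closed white plastic box, flat lid with a grey panel on top, a steel latch clip on each short end: 84 long (its x axis) x 60 wide (y axis) x 56 mm high, upright. This point is its centre, 28 mm above its underside; z up. It starts on the robot's right (smaller y). The two boxes look alike: one is empty (0.12 to 0.15 kg in all), the other full (0.6 to 0.85 kg); which one varies
- scale_pan (a point): bench scale, fixed to the table: flat rectangular stainless pan, 240 (x axis) x 220 mm (y axis), on a white base. This point is the middle of the pan's top face, 70 mm above the table. On the pan's -y side, 170 mm from its middle and 70 mm towards its +x, a thin column carries a grey display head whose top is 0.30 m above the table (the head spans 110 mm along y: from 115 to 225 mm from the pan's middle)
Not all that is in view belongs to the job. Leave any orange or red look-alike of the part that bears box_left_center alone.

How it is judged (in metres and radians):
On the way, in this order (a step that is already met when the one before it is completed fails the run):
1. the left box is lifted clear of the table (at least 20 mm) (height (world z) of box_left_center above 0.048 m), for 0.2 s.
2. the left box is back on the table and the right box is lifted clear of the table (at least 20 mm) (height (world z) of box_right_center above 0.048 m and height (world z) of box_left_center below 0.038 m), for 0.2 s.
At the end, for the whole second after the job is handed in: The full box (it presses on the scale with more than 3.5 N) stands upright (within 8 degrees), at rest on the scale's pan, its centre within 50 mm of the pan's middle; the empty box stands upright (within 8 degrees) and at rest on the table (((contact force between box_left and scale above 3.5 N and horizontal distance between box_left_center and scale_pan below 0.05 m and height (world z) of box_left_center between 0.088 and 0.108 m and angle between each of box_left_center, box_right_center's own z axis and vertical below 0.15 rad and linear speed of each of box_left, box_right below 0.02 m/s and height (world z) of box_right_center below 0.038 m) or (contact force between box_right and scale above 3.5 N and horizontal distance between box_right_center and scale_pan below 0.05 m and height (world z) of box_right_center between 0.088 and 0.108 m and angle between each of box_right_center, box_left_center's own z axis and vertical below 0.15 rad and linear speed of each of box_right, box_left below 0.02 m/s and height (world z) of box_left_center below 0.038 m))); the robot touches nothing.
It fails at once if a box is let go in the air (more than 20 mm above the height at which it stands on the pan) ((height (world z) of box_left_center above 0.118 m and contact force between box_left and the fingers below 0.05 N) or (height (world z) of box_right_center above 0.118 m and contact force between box_right and the fingers below 0.05 N)).
It also fails if it takes over 64 s, if anything falls off the work surface, if the arm or the gripper's body presses on something with over 40 N, if the wrist force passes 120 N, or if a joint passes its speed limit or range.

## Working session

There is one attempt and no reset: what is moved stays moved. The work goes in short steps, Python scripts to look and compute and a tool call to move; the robot and the scene stay as the last step left them, time stands still between calls to the robot, and variables do not carry over. Pictures are saved under pics/ and viewed, and the job is handed in when it is done.

Besides the shell and the picture viewer there is one more tool, called after "Request:" as name(argument=value, ...), one argument or row to a line, values as JSON. servo_tool: Moves the arm, as the interface text tells. Its arguments: {"type":"object","properties":{"dp":{"type":"array"},"delta_rot":{"type":"array"},"gripper":{"type":"array"}},"required":["dp","delta_rot","gripper"]}

```bash
mkdir -p pics; python3 - <<'E'
from workcell import arm, imaging
import cv2, numpy as np
o=arm.get_obs(); print({k:np.round(v,3).tolist() for k,v in o.items()}, arm.grip_depth)
for n in ["scene","side"]:
    p,d=imaging.capture(n); cv2.imwrite(f"pics/{n}0.png",p); np.save(f"pics/{n}0.npy",d)
    c=imaging.calibration(n); print(n,{k:np.round(v,3).tolist() for k,v in c.items()}, "campos",np.round(-np.array(c["R"]).T@c["t"]))
E
```

```text
{'time_s': 0.0, 'qpos': [1.117, 0.6, -0.003, 1.6, 0.002, 0.943, -0.08], 'joint_vel': [-0.0, 0.0, -0.0, -0.001, -0.001, -0.002, 0.0], 'effort': [0.0, -77.647, 1.565, -25.802, 0.012, 0.009, 0.0], 'tcp_pos': [266.526, -673.637, 193.895], 'tcp_rot': [-2.598, 1.766, 0.002], 'contact_force': [-0.122, -0.248, -0.268], 'wrist_torque': [0.015, -0.023, 0.001], 'grip_width': 85.273} 18.700000000000003
scene {'fx': 439.298, 'fy': 439.298, 'cx': 285.346, 'cy': 208.478, 'dist': [-0.14, 0.0, 0.0, 0.0, 0.0], 'R': [[-0.339, 0.941, -0.016], [0.738, 0.255, -0.625], [-0.584, -0.224, -0.78]], 't': [121.288, -327.166, 1439.353]} campos [1123.  291.  920.]
side {'fx': 522.96, 'fy': 522.96, 'cx': 269.984, 'cy': 219.716, 'dist': [-0.001, 0.0, 0.0, 0.0, 0.0], 'R': [[-0.984, -0.178, 0.006], [-0.121, 0.639, -0.76], [0.131, -0.749, -0.65]], 't': [472.173, 97.622, 1030.4]} campos [341. 793. 741.]
```

View pics/scene0.png

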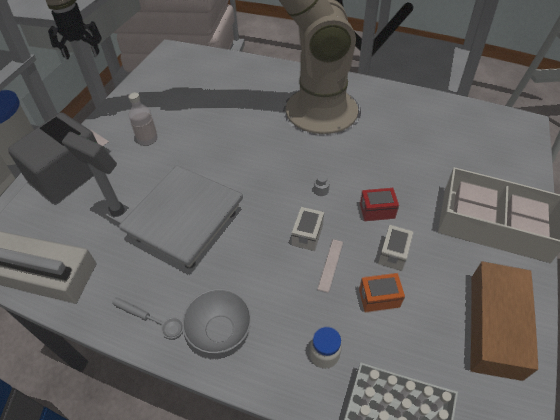

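View pics/side0.png

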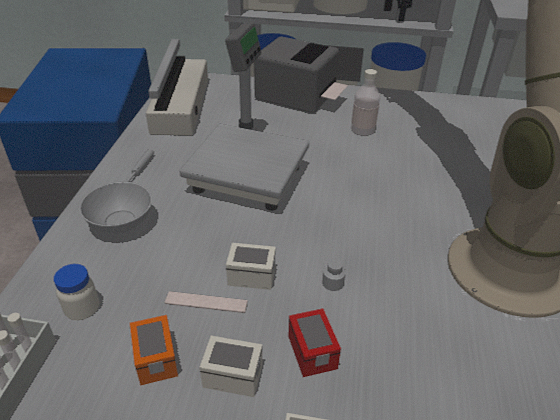

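The scene view shows the white boxes at about (308,225), the right one, and (397,245), the left one. The scale pan is at (185,213). The red and orange look-alikes are at (380,204) and (382,291). Next I'll measure all of these.

```bash
cat > h.py <<'E'
import cv2, numpy as np
from workcell import arm, imaging
def world(d,c):
    h,w=d.shape; u,v=np.meshgrid(np.arange(w),np.arange(h))
    K=np.array([[c["fx"],0,c["cx"]],[0,c["fy"],c["cy"]],[0,0,1]])
    n=cv2.undistortPoints(np.stack([u,v],-1).reshape(-1,1,2).astype(np.float64),K,np.array(c["dist"])).reshape(h,w,2)
    P=np.dstack([n[...,0]*d,n[...,1]*d,d])
    return (P-np.array(c["t"]))@np.array(c["R"])
def plane(px,c,z):
    K=np.array([[c["fx"],0,c["cx"]],[0,c["fy"],c["cy"]],[0,0,1]])
    n=cv2.undistortPoints(np.array(px,float).reshape(-1,1,2),K,np.array(c["dist"])).reshape(-1,2)
    R=np.array(c["R"]);o=-R.T@np.array(c["t"]); r=np.c_[n,np.ones(len(n))]@R
    return o+r*((z-o[2])/r[:,2])[:,None]
def rect(pts):
    (cx,cy),(w,h),a=cv2.minAreaRect(pts.astype(np.float32))
    if w<h: w,h,a=h,w,a+90
    return round(cx,1),round(cy,1),round(w,1),round(h,1),round((a+90)%180-90,1)
E
python3 - <<'E'
from h import *
seeds={"scene":{"L":(397,245),"R":(308,225),"pan":(185,213),"red":(380,204),"orange":(382,291)},"side":{"L":(232,362),"R":(251,263),"pan":(248,165),"red":(313,340),"orange":(153,347)}}
for n in seeds:
    c=imaging.calibration(n); d=np.load(f"pics/{n}0.npy"); W=world(d,c); img=cv2.imread(f"pics/{n}0.png")
    for k,(u,v) in seeds[n].items():
        z=70 if k=="pan" else 56
        q=plane([(u,v)],c,z)[0]
        rad=190 if k=="pan" else 62
        m=(np.hypot(W[...,0]-q[0],W[...,1]-q[1])<rad)&(abs(W[...,2]-z)<8)&(d>0)
        m=m.astype(np.uint8)
        nl,lab=cv2.connectedComponents(m); l=lab[v,u]
        ys,xs=np.nonzero(lab==l)
        pts=plane(np.c_[xs,ys],c,z)[:,:2]
        print(n,k,"W",W[v,u].round(1),"n",len(xs) if l else 0,rect(pts),"medz",np.median(W[ys,xs,2]).round(1))
        if k in"LR":
            hsv=cv2.cvtColor(img,cv2.COLOR_BGR2HSV)
            g=img.max(2); mm=((lab==l)&(g<140)).astype(np.uint8)
            nl,l2=cv2.connectedComponents(mm); 
            if l2[v,u]:
                ys,xs=np.nonzero(l2==l2[v,u]); print("   panel",rect(plane(np.c_[xs,ys],c,z)[:,:2]))
E
```

```text
scene L W [492.2 332.   53.7] n 751 (484.9, 330.0, 89.5, 59.8, -1.3) medz 54.9
   panel (481.7, 330.9, 64.3, 41.3, -1.2)
scene R W [508.2 113.9  58.2] n 720 (500.9, 110.7, 91.7, 61.6, 2.5) medz 55.4
   panel (496.5, 109.5, 64.7, 41.4, 2.8)
scene pan W [ 579.6 -185.7   66.5] n 6462 (576.2, -198.5, 242.9, 222.8, -9.2) medz 69.0
scene red W [382.7 266.5  55.2] n 645 (364.7, 261.1, 87.8, 67.0, -64.6) medz 55.2
scene orange W [624.9 324.3  54.5] n 990 (616.2, 322.5, 86.9, 65.1, -63.3) medz 55.3
side L W [476.5 345.3  57.6] n 2002 (481.0, 335.5, 86.5, 66.7, -0.9) medz 56.4
   panel (481.4, 331.9, 63.5, 41.0, -0.7)
side R W [491.4 133.2  58.1] n 1168 (496.4, 115.0, 86.2, 68.8, 2.9) medz 56.5
side pan W [ 558.7 -155.9   70.5] n 5689 (571.4, -191.3, 241.1, 228.4, -9.5) medz 70.0
side red W [359.9 279.1  53.5] n 1743 (360.7, 267.5, 92.3, 62.4, -64.7) medz 56.5
side orange W [604.5 340.6  56.7] n 1789 (612.7, 328.4, 91.9, 60.8, -63.1) medz 56.6
```

The left box is at about (481.5, 331.5) with yaw -1°. The right box is at about (496.5, 110) with yaw +2.8°. The pan is at about (574, -195) with yaw -9°. I'll raise the arm and turn it first.

Request:
servo_tool(
  dp=[
    [0, 0, -4],
    [0, 0, -4],
    [0, 0, -4],
    [0, 0, -4],
    [0, 0, -4],
  ],
  delta_rot=[
    [0, 0, 7.5],
    [0, 0, 7.5],
    [0, 0, 7.5],
    [0, 0, 0],
    [0, 0, 0],
  ],
  gripper=[1, 1, 1, 1, 1],
)

```text
time_s: 0.6
tcp_pos: [266.8, -673.7, 396.1]
tcp_rot: [-2.204, 2.239, 0.001]
contact_force: [0.6, -0.8, 0.0]
grip_width: 85.2
```

Request:
servo_tool(
  dp=[
    [-3.2, -2.6, 0],
    [-3.2, -2.6, 0],
    [-3.2, -2.6, 0],
    [-3.2, -2.6, 0],
    [-3.2, -2.6, 0],
    [-3.2, -2.6, 0],
    [-3.2, -2.6, 0],
    [-4, -2, 0],
  ],
  delta_rot=[
    [0, 0, 0],
    [0, 0, 0],
    [0, 0, 0],
    [0, 0, 0],
    [0, 0, 0],
    [0, 0, 0],
    [0, 0, 0],
    [0, 0, 0],
  ],
  gripper=[1, 1, 1, 1, 1, 1, 1, 1],
)

```text
time_s: 1.4
tcp_pos: [474.0, -412.2, 394.1]
tcp_rot: [2.203, -2.239, -0.001]
contact_force: [0.9, -0.7, 0.7]
grip_width: 85.5
```

Request:
servo_tool(
  dp=[
    [-4.5, -0.8, 0],
    [-4.5, -0.8, 0],
    [-4.5, -0.8, 0],
    [-4.5, -0.8, 0],
    [-4.5, -0.8, 0],
    [-4.5, 0, 0],
    [-4.5, 0, 0],
    [-4.5, 0, 0],
  ],
  delta_rot=[
    [0, 0, 0],
    [0, 0, 0],
    [0, 0, 0],
    [0, 0, 0],
    [0, 0, 0],
    [0, 0, 0],
    [0, 0, 0],
    [0, 0, 0],
  ],
  gripper=[1, 1, 1, 1, 1, 1, 1, 1],
)

```text
time_s: 2.2
tcp_pos: [518.2, -52.3, 394.6]
tcp_rot: [2.204, -2.239, -0.0]
contact_force: [1.2, 1.0, -0.4]
grip_width: 85.3
```

Request:
servo_tool(
  dp=[
    [-4.5, 0.5, 0],
    [-4.5, 0.5, 0],
    [-4.5, 0.5, 0],
    [-4.5, 0.5, 0],
    [-4.5, 0.5, 2],
    [-4.5, 0.5, 3],
    [-4.5, 0.5, 4],
    [-4.5, 0, 4],
  ],
  delta_rot=[
    [0, 0, 0],
    [0, 0, 0],
    [0, 0, 0],
    [0, 0, 0],
    [0, 0, 0],
    [0, 0, 0],
    [0, 0, 0],
    [0, 0, 0],
  ],
  gripper=[1, 1, 1, 1, 1, 1, 1, 1],
)

```text
time_s: 3.0
tcp_pos: [489.5, 289.0, 279.8]
tcp_rot: [-2.204, 2.238, -0.0]
contact_force: [2.2, -0.2, 0.6]
grip_width: 85.5
```

```bash
cat > cur.py <<'E'
from h import *
from scipy.spatial.transform import Rotation as Ro
import sys
def go(tx,ty,tz,yaw):
    o=arm.get_obs(); R=Ro.from_rotvec(o["tcp_rot"]).as_matrix(); p=o["tcp_pos"]
    y=np.degrees(np.arctan2(R[1,0],R[0,0]))
    print("t",round(o["time_s"],2),"p",np.round(p,1),"yaw",round(y,2),"toolz",R[:,2].round(3),"F",np.round(o["contact_force"],2),"w",o["grip_width"].__round__(1),"q",np.round(o["qpos"],2))
    print("need dp cm tool now:",(R.T@(np.array([tx,ty,tz])-p)/10).round(2),"turn z",-round((yaw-y+180)%360-180,2))
if __name__=="__main__": go(*map(float,sys.argv[1:5]))
E
python3 cur.py 481.5 331.5 8 -91
```

```text
t 3.0 p [489.5 289.  279.8] yaw -90.89 toolz [ 0.  0. -1.] F [ 2.19 -0.22  0.56] w 85.5 q [-0.38  0.34 -0.34  1.85  0.13  0.98 -2.36]
need dp cm tool now: [-4.24  0.88 27.18] turn z 0.11
```

Request:
servo_tool(
  dp=[
    [-2.1, 0.4, 4],
    [-2.1, 0.4, 4],
    [0, 0, 4],
    [0, 0, 2],
    [0, 0, 0],
    [0, 0, 0],
  ],
  delta_rot=[
    [0, 0, 0],
    [0, 0, 0],
    [0, 0, 0],
    [0, 0, 0],
    [0, 0, 0],
    [0, 0, 0],
  ],
  gripper=[1, 1, 1, 1, 1, 1],
)

```text
time_s: 3.6
tcp_pos: [483.0, 329.7, 141.0]
tcp_rot: [2.203, -2.239, -0.0]
contact_force: [-0.6, 0.0, 0.6]
grip_width: 85.3
```

```bash
python3 - <<'E'
from h import *
c=imaging.calibration("wrist")
p,d=imaging.capture("wrist"); cv2.imwrite("pics/w1.png",p)
W=world(d,c); m=((abs(W[...,2]-56)<8)&(d>0)&(abs(W[...,0]-481)<60)&(abs(W[...,1]-331)<50)).astype(np.uint8)
ys,xs=np.nonzero(m); print(len(xs), rect(plane(np.c_[xs,ys],c,56)[:,:2]))
g=((p.max(2)<140)&(m>0)).astype(np.uint8); n,l,s,_=cv2.connectedComponentsWithStats(g)
for i in range(1,n):
    if s[i,4]>300:
        ys,xs=np.nonzero(l==i); print(s[i],rect(plane(np.c_[xs,ys],c,56)[:,:2]))
E
python3 cur.py 481.5 331.5 8 -91
```

```text
8578 (484.1, 331.8, 85.9, 60.5, -1.2)
[ 232  167   81   90 5436] (478.5, 331.9, 70.8, 60.5, -1.2)
t 3.65 p [483.5 329.9 141.9] yaw -90.92 toolz [ 0.001  0.001 -1.   ] F [ 0.01 -0.06  0.14] w 85.4 q [-0.49  0.51 -0.3   1.96  0.23  0.7  -2.51]
need dp cm tool now: [-0.14  0.22 13.39] turn z 0.08
```

View pics/w1.png

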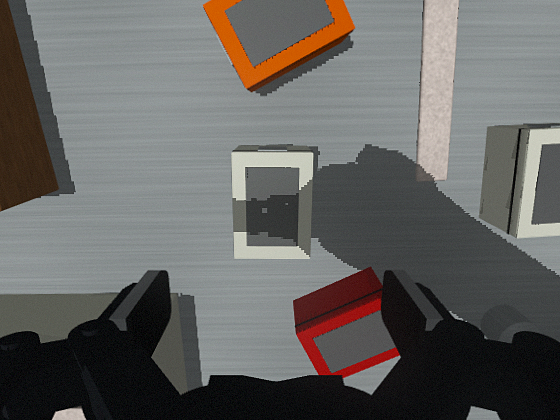

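The wrist view shows the left box's lid at about (272,205), and its centre agrees with the first fix, about (483, 331.8). Descending now.

Request:
servo_tool(
  dp=[
    [-0.2, 0.1, 3],
    [0, 0, 3],
    [0, 0, 3],
    [0, 0, 2],
    [0, 0, 1.2],
    [0, 0, 0.8],
    [0, 0, 0],
    [0, 0, 0],
  ],
  delta_rot=[
    [0, 0, 0],
    [0, 0, 0],
    [0, 0, 0],
    [0, 0, 0],
    [0, 0, 0],
    [0, 0, 0],
    [0, 0, 0],
    [0, 0, 0],
  ],
  gripper=[1, 1, 1, 1, 1, 1, 1, 1],
)

```text
time_s: 4.45
tcp_pos: [482.6, 332.0, 11.8]
tcp_rot: [-2.203, 2.238, -0.0]
contact_force: [-0.1, 0.3, 0.2]
grip_width: 85.5
```

```bash
python3 cur.py 483 331.7 8 -91
```

```text
t 4.45 p [482.6 332.   11.8] yaw -90.92 toolz [ 0.001  0.001 -1.   ] F [-0.07  0.32  0.16] w 85.5 q [-0.58  0.69 -0.18  2.05  0.29  0.42 -2.57]
need dp cm tool now: [ 0.03 -0.04  0.38] turn z 0.08
```

Close, then lift.

Request:
servo_tool(
  dp=[
    [0, 0, 0],
    [0, 0, 0],
    [0, 0, 0],
    [0, 0, 0],
    [0, 0, 0],
    [0, 0, 0],
    [0, 0, 0],
    [0, 0, 0],
  ],
  delta_rot=[
    [0, 0, 0],
    [0, 0, 0],
    [0, 0, 0],
    [0, 0, 0],
    [0, 0, 0],
    [0, 0, 0],
    [0, 0, 0],
    [0, 0, 0],
  ],
  gripper=[-1, -1, -1, -1, -1, -1, -1, -1],
)

```text
time_s: 5.25
tcp_pos: [482.5, 331.9, 12.4]
tcp_rot: [-2.202, 2.238, -0.001]
contact_force: [-2.7, -2.8, 13.0]
grip_width: 57.0
```

```bash
python3 cur.py 483 331.7 8 -91
```

```text
t 5.25 p [482.5 331.9  12.4] yaw -90.92 toolz [ 0.002  0.001 -1.   ] F [-2.66 -2.78 12.95] w 57.0 q [-0.58  0.69 -0.18  2.05  0.29  0.42 -2.57]
need dp cm tool now: [ 0.02 -0.05  0.44] turn z 0.08
```

Request:
servo_tool(
  dp=[
    [0, 0, -0.5],
    [0, 0, -1],
    [0, 0, -1],
    [0, 0, -1],
    [0, 0, -1],
    [0, 0, -0.5],
    [0, 0, 0],
    [0, 0, 0],
  ],
  delta_rot=[
    [0, 0, 0],
    [0, 0, 0],
    [0, 0, 0],
    [0, 0, 0],
    [0, 0, 0],
    [0, 0, 0],
    [0, 0, 0],
    [0, 0, 0],
  ],
  gripper=[-1, -1, -1, -1, -1, -1, -1, -1],
)

```text
time_s: 6.05
tcp_pos: [482.0, 331.5, 60.8]
tcp_rot: [2.204, -2.239, 0.0]
contact_force: [0.4, 0.0, -1.4]
grip_width: 56.6
```

Request:
servo_tool(
  dp=[
    [0, 0, 0],
    [0, 0, 0],
    [0, 0, 0],
    [0, 0, 0],
    [0, 0, 0],
  ],
  delta_rot=[
    [0, 0, 0],
    [0, 0, 0],
    [0, 0, 0],
    [0, 0, 0],
    [0, 0, 0],
  ],
  gripper=[-1, -1, -1, -1, -1],
)

```text
time_s: 6.55
tcp_pos: [482.0, 331.6, 60.7]
tcp_rot: [2.204, -2.239, -0.0]
contact_force: [0.3, 0.3, -0.6]
grip_width: 56.7
```

```bash
python3 cur.py 483 331.7 8 -91; python3 - <<'E'
from h import *
print(arm.get_obs()["wrist_torque"])
p,d=imaging.capture("side"); cv2.imwrite("pics/s1.png",p)
E
```

```text
t 6.55 p [482.  331.6  60.7] yaw -90.91 toolz [-0. -0. -1.] F [ 0.35  0.3  -0.61] w 56.7 q [-0.55  0.62 -0.22  2.02  0.26  0.52 -2.54]
need dp cm tool now: [-0.01 -0.11  5.27] turn z 0.09
[ 0.00337836 -0.00488549  0.02650475]
```

View pics/s1.png

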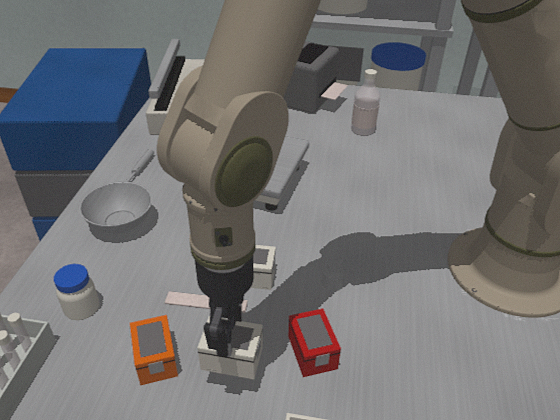

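The side view shows the left box at (230,350) in the fingers, with its shadow below it. I'll check its height from depth.

```bash
python3 - <<'E'
from h import *
c=imaging.calibration("side"); p,d=imaging.capture("side"); W=world(d,c)
cv2.imwrite("pics/s1z.png",cv2.resize(p[300:400,180:290],None,fx=6,fy=6))
m=(abs(W[...,0]-482)<60)&(abs(W[...,1]-335)<45)&(d>0)&(p.min(2)>110)
print(np.histogram(W[m][:,2],bins=np.arange(-5,150,10)))
E
```

```text
(array([1512,    0,    0,    0,    0,   81,  148,  148,  153,   76,  391,
        106,    0,    0,    0]), array([ -5,   5,  15,  25,  35,  45,  55,  65,  75,  85,  95, 105, 115,
       125, 135, 145]))
```

View pics/s1z.png

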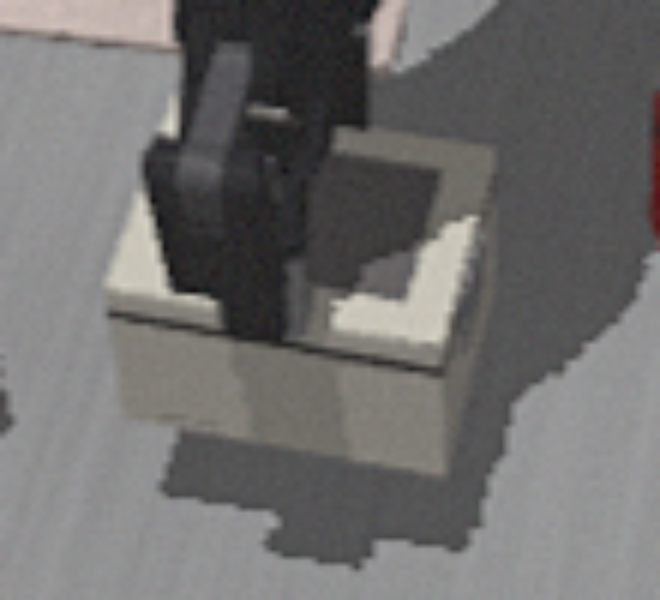

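The left box's top is at about 104 mm, so it's about 48 mm up. It weighs only about 1 N, so it's the light one. Setting it down.

Request:
servo_tool(
  dp=[
    [0, 0, 1],
    [0, 0, 1],
    [0, 0, 1],
    [0, 0, 0.9],
    [0, 0, 0.5],
    [0, 0, 0.4],
    [0, 0, 0],
    [0, 0, 0],
  ],
  delta_rot=[
    [0, 0, 0],
    [0, 0, 0],
    [0, 0, 0],
    [0, 0, 0],
    [0, 0, 0],
    [0, 0, 0],
    [0, 0, 0],
    [0, 0, 0],
  ],
  gripper=[-1, -1, -1, -1, -1, -1, -1, -1],
)

```text
time_s: 7.45
tcp_pos: [482.1, 331.7, 12.8]
tcp_rot: [-2.204, 2.239, -0.0]
contact_force: [0.5, -0.1, -1.7]
grip_width: 56.7
```

Request:
servo_tool(
  dp=[
    [0, 0, 0],
    [0, 0, 0],
    [0, 0, 0],
    [0, 0, 0],
    [0, 0, 0],
    [0, 0, 0],
    [0, 0, 0],
  ],
  delta_rot=[
    [0, 0, 0],
    [0, 0, 0],
    [0, 0, 0],
    [0, 0, 0],
    [0, 0, 0],
    [0, 0, 0],
    [0, 0, 0],
  ],
  gripper=[1, 1, 1, 1, 1, 1, 1],
)

```text
time_s: 8.15
tcp_pos: [482.0, 331.6, 12.8]
tcp_rot: [2.204, -2.239, -0.0]
contact_force: [-0.3, 0.5, 0.1]
grip_width: 85.5
```

Request:
servo_tool(
  dp=[
    [0, 0, -2],
    [0, 0, -4],
    [0, 0, -4],
    [0, 0, -4],
    [0, 0, -2],
    [0, 0, 0],
  ],
  delta_rot=[
    [0, 0, 0],
    [0, 0, 0],
    [0, 0, 0],
    [0, 0, 0],
    [0, 0, 0],
    [0, 0, 0],
  ],
  gripper=[1, 1, 1, 1, 1, 1],
)

```text
time_s: 8.75
tcp_pos: [483.4, 332.6, 176.1]
tcp_rot: [-2.199, 2.235, -0.001]
contact_force: [0.1, 0.0, -0.4]
grip_width: 85.2
```

```bash
python3 cur.py 497.5 110 150 -87.2
```

```text
t 8.75 p [483.4 332.6 176.1] yaw -90.93 toolz [ 0.005  0.003 -1.   ] F [ 0.14  0.02 -0.44] w 85.2 q [-0.51  0.47 -0.27  1.93  0.18  0.76 -2.47]
need dp cm tool now: [22.25 -1.76  2.55] turn z -3.73
```

Request:
servo_tool(
  dp=[
    [3, 0, 0],
    [4.5, -0.5, 0],
    [4.5, -0.5, 0],
    [4.5, -0.5, 0],
    [3.5, 0, 0],
    [2, 0, 2],
    [0, 0, 0],
    [0, 0, 0],
  ],
  delta_rot=[
    [0, 0, 0],
    [0, 0, 0],
    [0, 0, 0],
    [0, 0, 0],
    [0, 0, 0],
    [0, 0, -3.7],
    [0, 0, 0],
    [0, 0, 0],
  ],
  gripper=[1, 1, 1, 1, 1, 1, 1, 1],
)

```text
time_s: 9.55
tcp_pos: [493.1, 111.4, 152.1]
tcp_rot: [2.272, -2.168, -0.002]
contact_force: [0.4, 0.1, 1.7]
grip_width: 85.6
```

```bash
python3 - <<'E'
from h import *
c=imaging.calibration("wrist")
p,d=imaging.capture("wrist"); cv2.imwrite("pics/w2.png",p)
W=world(d,c); m=((abs(W[...,2]-56)<8)&(d>0)&(abs(W[...,0]-497)<60)&(abs(W[...,1]-110)<50)).astype(np.uint8)
ys,xs=np.nonzero(m); print(len(xs), rect(plane(np.c_[xs,ys],c,56)[:,:2]))
E
python3 cur.py 498 110 -2 -87.2
```

```text
8056 (499.4, 110.5, 84.8, 60.5, 2.7)
t 9.6 p [493.4 112.4 152.6] yaw -87.23 toolz [-0.001  0.001 -1.   ] F [-0.21  0.32  0.47] w 85.5 q [-0.13  0.41 -0.28  2.12  0.19  0.63 -2.06]
need dp cm tool now: [ 0.27 -0.45 15.46] turn z -0.03
```

View pics/w2.png

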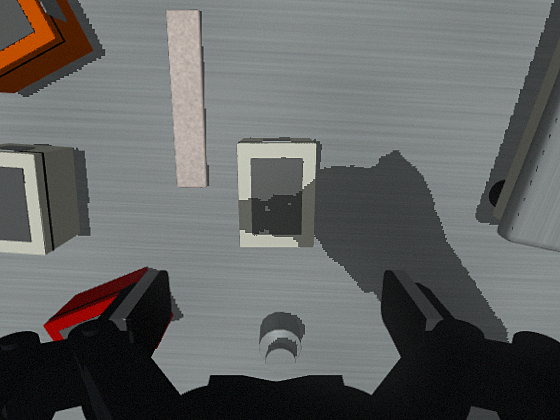

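The right box's lid is at about (277,193), with its centre at (499, 110.5). The left box stands at the left edge of the view. Descending deeper this time.

Request:
servo_tool(
  dp=[
    [0.2, -0.5, 3],
    [0, 0, 3],
    [0, 0, 3],
    [0, 0, 2.5],
    [0, 0, 2],
    [0, 0, 1],
    [0, 0, 0.7],
    [0, 0, 0],
  ],
  delta_rot=[
    [0, 0, 0],
    [0, 0, 0],
    [0, 0, 0],
    [0, 0, 0],
    [0, 0, 0],
    [0, 0, 0],
    [0, 0, 0],
    [0, 0, 0],
  ],
  gripper=[1, 1, 1, 1, 1, 1, 1, 1],
)

```text
time_s: 10.4
tcp_pos: [498.6, 110.4, 0.6]
tcp_rot: [2.276, -2.166, -0.0]
contact_force: [0.1, 0.6, 0.5]
grip_width: 85.7
```

Request:
servo_tool(
  dp=[
    [0, 0, 0],
    [0, 0, 0],
    [0, 0, 0],
    [0, 0, 0],
    [0, 0, 0],
    [0, 0, 0],
    [0, 0, 0],
    [0, 0, 0],
  ],
  delta_rot=[
    [0, 0, 0],
    [0, 0, 0],
    [0, 0, 0],
    [0, 0, 0],
    [0, 0, 0],
    [0, 0, 0],
    [0, 0, 0],
    [0, 0, 0],
  ],
  gripper=[-1, -1, -1, -1, -1, -1, -1, -1],
)

```text
time_s: 11.2
tcp_pos: [499.4, 110.5, 2.2]
tcp_rot: [-2.273, 2.165, -0.001]
contact_force: [-1.6, 2.6, 7.8]
grip_width: 58.5
```

Request:
servo_tool(
  dp=[
    [0, 0, -0.5],
    [0, 0, -1],
    [0, 0, -1],
    [0, 0, -1],
    [0, 0, -1],
    [0, 0, -0.5],
    [0, 0, 0],
    [0, 0, 0],
  ],
  delta_rot=[
    [0, 0, 0],
    [0, 0, 0],
    [0, 0, 0],
    [0, 0, 0],
    [0, 0, 0],
    [0, 0, 0],
    [0, 0, 0],
    [0, 0, 0],
  ],
  gripper=[-1, -1, -1, -1, -1, -1, -1, -1],
)

```text
time_s: 12.0
tcp_pos: [498.6, 109.6, 50.8]
tcp_rot: [-2.275, 2.167, -0.0]
contact_force: [0.8, 0.2, -7.1]
grip_width: 58.4
```

Request:
servo_tool(
  dp=[
    [0, 0, 0],
    [0, 0, 0],
    [0, 0, 0],
  ],
  delta_rot=[
    [0, 0, 0],
    [0, 0, 0],
    [0, 0, 0],
  ],
  gripper=[-1, -1, -1],
)

```text
time_s: 12.3
tcp_pos: [498.4, 109.6, 50.5]
tcp_rot: [2.275, -2.166, -0.001]
contact_force: [-0.4, 0.3, -7.8]
grip_width: 58.2
```

```bash
python3 cur.py 573 -194 130 -90; python3 - <<'E'
from h import *
c=imaging.calibration("side"); p,d=imaging.capture("side"); W=world(d,c)
cv2.imwrite("pics/s2.png",p)
m=(abs(W[...,0]-498)<60)&(abs(W[...,1]-115)<45)&(d>0)&(p.min(2)>110)
print(np.histogram(W[m][:,2],bins=np.arange(-5,150,10))[0])
E
```

```text
t 12.3 p [498.4 109.6  50.5] yaw -87.2 toolz [-0.001 -0.    -1.   ] F [-0.36  0.27 -7.76] w 58.2 q [-0.19  0.58 -0.2   2.2   0.29  0.39 -2.14]
need dp cm tool now: [30.69 -5.97 -7.95] turn z 2.8
[965   0   0   0   0  50  98  92 117  42 287 107   0   0   0]
```

View pics/s2.png

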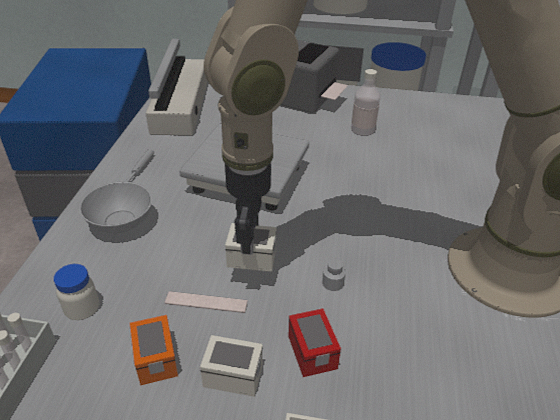

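The right box is the heavy one: 7.7 N in the hand, top at about 104 mm. The left box stands upright at (232,362). Carrying the right box to the pan.

Request:
servo_tool(
  dp=[
    [0, 0, -1.5],
    [0, 0, -2.5],
    [1, 0, -2.5],
    [2, -0.5, -1.5],
    [3, -0.7, 0],
    [3, -0.7, 0],
    [3, -0.7, 0],
    [3, -0.7, 0],
  ],
  delta_rot=[
    [0, 0, 0],
    [0, 0, 0],
    [0, 0, 0],
    [0, 0, 0],
    [0, 0, 0],
    [0, 0, 0],
    [0, 0, 0],
    [0, 0, 0],
  ],
  gripper=[-1, -1, -1, -1, -1, -1, -1, -1],
)

```text
time_s: 13.15
tcp_pos: [538.7, -39.8, 130.6]
tcp_rot: [2.275, -2.166, -0.001]
contact_force: [0.5, 0.0, -7.1]
grip_width: 58.6
```

Request:
servo_tool(
  dp=[
    [3, -0.6, 0],
    [3, -0.6, 0],
    [3, -0.6, 0],
    [3, -0.6, 0],
    [2, -0.3, 0],
    [1, 0, 0],
    [0, 0, 0],
    [0, 0, 0],
  ],
  delta_rot=[
    [0, 0, 0],
    [0, 0, 0],
    [0, 0, 0],
    [0, 0, 0],
    [0, 0, 0],
    [0, 0, 0],
    [0, 0, 0],
    [0, 0, 0],
  ],
  gripper=[-1, -1, -1, -1, -1, -1, -1, -1],
)

```text
time_s: 13.95
tcp_pos: [572.6, -185.7, 130.5]
tcp_rot: [-2.276, 2.166, 0.002]
contact_force: [-0.2, 0.6, -7.3]
grip_width: 57.9
```

```bash
python3 cur.py 573 -194 72 -87.2; python3 - <<'E'
from h import *
c=imaging.calibration("scene"); p,d=imaging.capture("scene"); 
cv2.imwrite("pics/c3.png",p)
E
```

```text
t 13.95 p [ 572.6 -185.7  130.5] yaw -87.16 toolz [-0.001  0.001 -1.   ] F [-0.17  0.65 -7.3 ] w 57.9 q [ 0.42  0.54 -0.29  1.93  0.23  0.7  -1.53]
need dp cm tool now: [0.83 0.   5.85] turn z 0.04
```

View pics/c3.png

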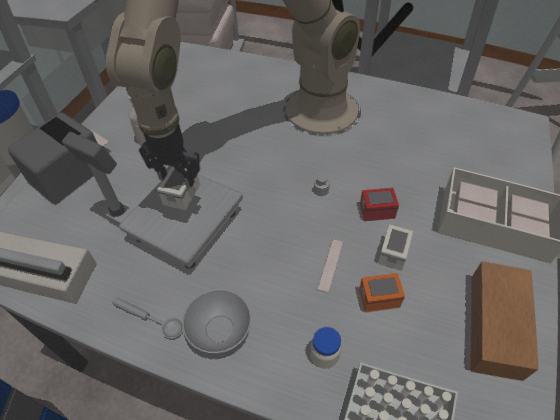

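The box is held over the pan at about (180,190), and the wrist is clear of the display head at (90,150). Lowering until contact.

Request:
servo_tool(
  dp=[
    [0.4, 0, 1],
    [0.4, 0, 1],
    [0, 0, 1],
    [0, 0, 1],
    [0, 0, 0.7],
    [0, 0, 0.4],
    [0, 0, 0],
    [0, 0, 0],
  ],
  delta_rot=[
    [0, 0, 0],
    [0, 0, 0],
    [0, 0, 0],
    [0, 0, 0],
    [0, 0, 0],
    [0, 0, 0],
    [0, 0, 0],
    [0, 0, 0],
  ],
  gripper=[-1, -1, -1, -1, -1, -1, -1, -1],
)

```text
time_s: 14.8
tcp_pos: [573.7, -195.0, 79.9]
tcp_rot: [-2.275, 2.167, -0.0]
contact_force: [-0.1, 0.0, -7.7]
grip_width: 58.2
```

Request:
servo_tool(
  dp=[
    [0, 0, 0.3],
    [0, 0, 0.2],
    [0, 0, 0],
    [0, 0, 0],
  ],
  delta_rot=[
    [0, 0, 0],
    [0, 0, 0],
    [0, 0, 0],
    [0, 0, 0],
  ],
  gripper=[-1, -1, -1, -1],
)

```text
time_s: 15.2
tcp_pos: [573.6, -195.1, 74.9]
tcp_rot: [2.275, -2.167, 0.0]
contact_force: [0.3, -0.1, -7.5]
grip_width: 58.1
```

Request:
servo_tool(
  dp=[
    [0, 0, 0.2],
    [0, 0, 0.1],
    [0, 0, 0],
    [0, 0, 0],
  ],
  delta_rot=[
    [0, 0, 0],
    [0, 0, 0],
    [0, 0, 0],
    [0, 0, 0],
  ],
  gripper=[-1, -1, -1, -1],
)

```text
time_s: 15.6
tcp_pos: [573.6, -195.2, 72.4]
tcp_rot: [-2.275, 2.167, -0.001]
contact_force: [-1.5, -0.9, 3.0]
grip_width: 58.5
```

The force has gone from -7.5 N to +3 N, so the box is resting on the pan. I'll release and back off.

Request:
servo_tool(
  dp=[
    [0, 0, 0],
    [0, 0, 0],
    [0, 0, 0],
    [0, 0, 0],
    [0, 0, 0],
    [0, 0, 0],
    [0, 0, 0],
    [0, 0, 0],
  ],
  delta_rot=[
    [0, 0, 0],
    [0, 0, 0],
    [0, 0, 0],
    [0, 0, 0],
    [0, 0, 0],
    [0, 0, 0],
    [0, 0, 0],
    [0, 0, 0],
  ],
  gripper=[1, 1, 1, 1, 1, 1, 1, 1],
)

```text
time_s: 16.4
tcp_pos: [573.5, -195.1, 71.8]
tcp_rot: [2.275, -2.167, 0.0]
contact_force: [0.7, 0.4, -0.4]
grip_width: 85.1
```

Request:
servo_tool(
  dp=[
    [0, 0, -1],
    [0, 0, -3],
    [0, 0, -4],
    [0, 0, -4],
    [-2, 0, -4],
    [-4, 0, -2],
    [-4, 0, 0],
    [-4, 0, 0],
  ],
  delta_rot=[
    [0, 0, 0],
    [0, 0, 0],
    [0, 0, 0],
    [0, 0, 0],
    [0, 0, 0],
    [0, 0, 0],
    [0, 0, 0],
    [0, 0, 0],
  ],
  gripper=[1, 1, 1, 1, 1, 1, 1, 1],
)

```text
time_s: 17.2
tcp_pos: [566.8, -54.0, 253.7]
tcp_rot: [-2.273, 2.166, -0.003]
contact_force: [0.6, 0.0, -0.1]
grip_width: 85.6
```

Request:
servo_tool(
  dp=[
    [-4, 0, 0],
    [0, 0, 0],
    [0, 0, 0],
    [0, 0, 0],
  ],
  delta_rot=[
    [0, 0, 0],
    [0, 0, 0],
    [0, 0, 0],
    [0, 0, 0],
  ],
  gripper=[1, 1, 1, 1],
)

```text
time_s: 17.6
tcp_pos: [564.8, -16.5, 252.1]
tcp_rot: [2.273, -2.168, 0.001]
contact_force: [0.3, -0.3, 0.3]
grip_width: 85.2
```

```bash
python3 cur.py 573 -194 72 -87.2; python3 - <<'E'
from h import *
p,d=imaging.capture("side");cv2.imwrite("pics/s4.png",p)
c=imaging.calibration("scene"); p,d=imaging.capture("scene"); W=world(d,c)
m=(abs(W[...,0]-573)<80)&(abs(W[...,1]+194)<70)&(d>0)&(abs(W[...,2]-126)<9)
ys,xs=np.nonzero(m); print(len(xs),rect(plane(np.c_[xs,ys],c,126)[:,:2]),np.median(W[m][:,2]))
cv2.imwrite("pics/c4.png",p)
E
```

```text
t 17.6 p [564.8 -16.5 252.1] yaw -87.28 toolz [ 0.    -0.001 -1.   ] F [ 0.27 -0.28  0.31] w 85.2 q [ 0.2   0.37 -0.37  1.89  0.16  0.92 -1.77]
need dp cm tool now: [17.75  0.02 18.03] turn z -0.08
749 (575.0, -193.2, 92.7, 67.2, 2.4) 125.76573916004938
```

View pics/c4.png

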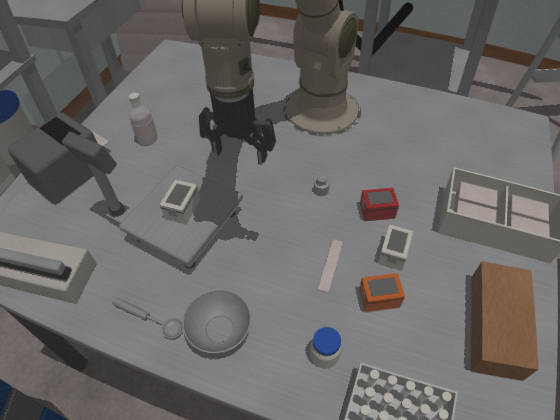

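View pics/s4.png

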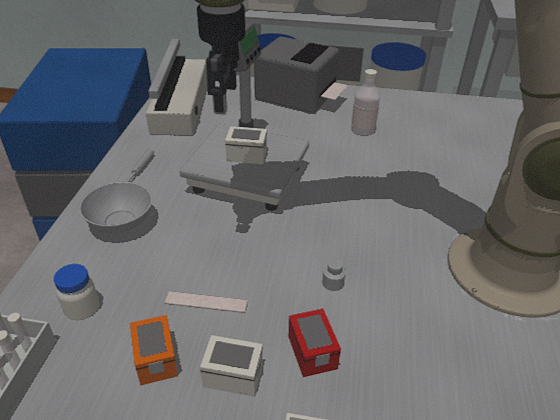

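The heavy box stands upright on the pan (scene view (180,198), side view (246,143)) at about (575, -193). That is within a few millimetres of the pan's middle, with its top at 126 mm. The light box stands on the table and the arm is clear of everything.

```bash
python3 -c "
from workcell import arm
print(arm.finish_job())"
```

```text
the job is handed in; nothing more can be done
None
```

I lifted the left box about 48 mm and felt about 1 N, so it was the light one, and set it back down. The right box felt about 7.7 N, so I placed it on the scale's pan and handed the job in at about 18 s.

In the last pictures:
- **Full box:** it stands upright at about (575, -193) mm, and I measured the pan's middle at about (574, -195) mm. Its lid is at 125.8 mm, against 126 mm expected.
- **Empty box:** it stands upright on the table where it started.
- **Gripper:** it is open and clear of everything, with no contact force.

No check failed. The camera fixes of the pan's middle differed by about 5–7 mm, well inside the 50 mm limit. The grip on the left box sat higher than I meant, so I gripped the right one about 10 mm lower.

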